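# Pulse the coffee grinder by its twist lid

## Robot

A 7-joint arm with a two-finger parallel gripper is mounted at the origin on the work surface. World frame = base frame: x ahead of the robot, y to its left, z up, the work surface at z = 0. Lengths are in m, angles in rad, forces in N, time in s.
With the tool pointing down it reaches from about 0.425 to 1.025 m from the base axis. Payload 9.4 kg.
Tool frame: the origin (TCP) lies between the finger pads; the fingertips stand tip_extent ahead of it and the grasp point (between the pads) lies 11 mm behind it (tip_extent is the distance from the TCP to the fingertips, in m); z points along the fingers, y is the line along which they close (so a half turn about z gives the same grasp; the last joint's range is limited). The gripper opens to 93 mm and grips with 3 to 60 N. Pads are 15 mm wide; open, the fingers measure 128 mm over their backs; the gripper's body (75 mm by 188 mm) begins 65 mm behind the grasp point.
Start: joints at [-1.309, 0.599, -0.003, 1.599, 0.002, 0.943, -0.08], TCP at [0.241, 0.684, 0.227] pointing down, gripper open.
Joint ranges: [-2.57, 2.57], [-0.35, 1.97], [-1.29, 1.29], [0.11, 2.56], [-1.05, 4.19], [0.11, 1.86], [-2.63, 2.63]. Speed limits (rad/s): [2.22, 2.22, 3.01, 3.01, 3.14, 3.14, 3.14].

## Interface

Orientations are given as [roll, pitch, yaw] about the fixed x, y, z axes, in that order (R = Rz(yaw) Ry(pitch) Rx(roll)).
In Python, from cell import get_obs, get_image, sign_off, tip_extent gives the robot as it stands.
- The arm moves only by the tool servo_tool, never from a script. Its argument "plan" is a list of rows, each a list of 3 entries, a list of its own where there are three numbers: the shift along the tool's x, y, z normalised to -1 to 1, where 1 is 0.025 m, then the turn, a rotation vector about the tool's x, y, z normalised to -1 to 1, where 1 is 0.08 rad, then the opening, from -1 (shut) to 1 (fully open), so that 0 is half open. A call has 1 to 5 rows; each row shifts and turns the commanded pose from where the row before left it, along the tool's axes as they then stand; what a row does not reach is not made up. A row lasts 1/8 s, in which the tool goes at most 62.5 mm and 10.7 degrees, less where a joint would pass 70% of its speed; a pose out of reach is approached as far as the arm can. A call with a number of a shift or a turn outside -1 to 1 is refused whole. A call with a gripper value outside its range is refused whole. The fingers move at their own pace and stop on an object; the grip force is fixed at half the most. Time passes only in rows, so rows that do not move let the fingers close. It gives the time, the measured TCP pose, the force, the opening and the grip force at its end, in the units of the state.
- get_obs(): the state, without advancing time (a new reading comes with each control period).
- get_image(name): name is "scene" or "top" or "wrist"; returns a dict with "pixels" (384x512x3 uint8, blue, green, red), "range_z" (384x512 float32, m along the optical axis (not along the pixel's ray), 0 where there is no reading), "fx", "fy", "cx", "cy" (pixels), "world_from_camera" (4x4, takes a point from camera to world coordinates). Camera axes: x right, y down, z forward; pixel columns grow to the right and rows downward; lengths in m; the calibration is good to about 2 mm. A picture is of the moment at which its call begins.
- sign_off(): hands the job in; it is judged then, once.
The state is a dict: "t": time; "qpos": joint angles; "dq": joint speeds; "joint_torque": joint torques, N m; "tool_pos": TCP position; "eef_rot": TCP orientation; "contact_force": force on the tool from outside, world axes, zero at the start; "torque": the same for the moment, N m; "width": finger opening in m; "grip_force": force on a finger pad.
Only numpy, scipy, OpenCV 4.12 (cv2) and the standard library are available. Lean on these libraries where they do the work, as an engineer would, in place of code of your own. Each camera call takes 0.05 s, during which the arm holds its last target. There are 200 camera calls.

## Task

The coffee grinder grinds in bursts only while its bayonet lid is held at the pulse mark. Pick up the lid by its bar, drop its two lugs through the two slots at the dots so that the lid sits down flush on the rim, then turn it clockwise about half of the way, until the bar points along the line marks (pulse), and stop there, before the click of the lock at the squares. The lid springs back if let go, so finish while still gripping it there, and leave the tumbler, the spray can and the carton as they stand.

Things in the scene. Friction and masses are not known exactly. Their poses are not given: they have to be found in the camera images.
- grinder: Coffee grinder base, steel drum with black collar, 104 mm across, 110 mm high, fixed on the table, open at the top. Origin: centre of its underside, z up; +x points at a white line mark (pulse), with a second line opposite at -x. Slots and dots (open) lie 40 degrees counterclockwise of the lines seen from above, squares (lock) 40 degrees clockwise; every mark is there twice, on opposite sides.
- mouth (a point): Centre of the grinder's mouth at the top of its grey rim, 110 mm above the grinder's origin. The mouth is a round hole of 70 mm diameter in a ledge 8 mm thick (rim 91 mm outside); below the ledge runs a groove of 85 mm diameter. Around the rim, 6 mm lower, is the black shoulder with the marks.
- slot (a point): Middle of one of the two opposite slots through the ledge, at the rim's top, 39 mm from the axis, 40 degrees counterclockwise of the +x line. Each slot is 20 mm wide and reaches out to 85 mm diameter; a white dot on the shoulder stands beside it.
- pulse_mark (a point): White radial line (5.5 x 2 mm) on the shoulder, the pulse mark on the +x side, 49 mm from the axis, 105 mm above the grinder's origin. The other line is opposite.
- lid: Grey plastic lid, loose, about 85 g, 88 mm across, 58 mm high, upright on the table. Origin: centre of its underside, z up. Spigot 67 mm diameter, z 0 to 18 mm, foot chamfered; flange underside at z = 18, crown at 30 mm. Turned half round it is the same. Flush in the mouth its origin is 92 mm above the grinder's; with lugs on top of the ledge, 108 mm. Turned off the slots, it lifts 2 mm at most.
- bar (a point): Middle of the lid's black twist bar, 46 mm above the lid's origin and 12 mm below the bar's top. The bar runs along the lid's x: 70 mm long, 16 mm thick (y), from the crown at z = 30 mm up to 58 mm. It points the way the lugs point; a white line on the crown at each end.
- lug (a point): Middle of one lug, on the lid's +x side, 34.5 mm from its axis, z = 5 mm; the other is opposite. The lugs are upright round pegs of 12 mm diameter, z = 2 to 8 mm, 81 mm over both tips.
- switch (a joint): Sprung ring in the groove that the lugs push clockwise (rad): 0 with the lid at the dots, about 0.55 at the lines, 1.26 at the end stop (squares). It pushes the lid back with about 0.06 N m at 0 and 0.1 N m at the lines. At about 0.9, 20 degrees past the lines, the lugs meet sprung rollers, which take about 0.4 N m to climb and click over at 1.05: that is the lock, and it keeps the lid.
- tumbler: Bystander: dark green travel tumbler with black lid, 76 mm across, 179 mm high; origin at the centre of its underside. Leave it.
- spray_can: Bystander: white spray can with a red cap, 53 mm across, 146 mm high; origin at the centre of its underside. Leave it.
- carton: Bystander: white carton 75 x 60 x 66 mm; origin at the centre of its underside. Leave it.
There are look-alikes about, which are no part of the job. Leave any brown or yellow look-alike of the lid alone.

How it is judged:
By the outcome, as a careful person would: the job done as asked, in the order asked, and still so for the second after the job is handed in, while the arm keeps its last pose, push and grip.
It also fails if it takes over 48 s, if anything falls off the work surface, if the arm or the gripper's body presses on something with over 40 N, if the wrist force passes 120 N, or if a joint passes its speed limit or range.

## Working session

There is one attempt and no reset: what is moved stays moved. The work goes in short steps, Python scripts to look and compute and a tool call to move; the robot and the scene stay as the last step left them, time stands still between calls to the robot, and variables do not carry over. Pictures are saved under pics/ and viewed, at most 10 in all, crops included, and the job is handed in when it is done.

Besides the shell and the picture viewer there is one more tool, called after "Emit:" as name(argument=value, ...) on one line, values as JSON. servo_tool: Moves the arm, as the interface text tells. Scaled input: -1 to 1 covers 0.025 m each way for a shift and 0.08 rad each way for a turn. Its arguments: {"type":"object","properties":{"plan":{"type":"array","items":{"type":"array"}}},"required":["plan"]}

```bash
mkdir -p pics; cat > h.py <<'E'
import numpy as np, cv2
from cell import get_obs,get_image,sign_off,tip_extent
def snap(n,f):
    im=get_image(n); cv2.imwrite(f'pics/{f}.png',im['pixels']); np.savez(f'pics/{f}.npz',**im); return im
def load(f): return dict(np.load(f'pics/{f}.npz'))
def pt(im,u,v,z=None):
    z=float(im['range_z'][int(round(v)),int(round(u))]) if z is None else z
    T=im['world_from_camera']; return (T@[(u-im['cx'])/im['fx']*z,(v-im['cy'])/im['fy']*z,z,1])[:3]
def ray(im,u,v,h):  # pixel ray meets height h
    T=im['world_from_camera']; d=T[:3,:3]@[(u-im['cx'])/im['fx'],(v-im['cy'])/im['fy'],1]; o=T[:3,3]; return o+d*(h-o[2])/d[2]
def proj(im,p):
    c=np.linalg.inv(im['world_from_camera'])@np.append(p,1); return c[0]/c[2]*im['fx']+im['cx'],c[1]/c[2]*im['fy']+im['cy']
E
python3 - <<'E'
from h import *
print(get_obs(),tip_extent)
a=[snap(n,n)['pixels'] for n in('scene','top')]
for n in('scene','top'): print(load(n)['world_from_camera'].round(3).tolist())
cv2.imwrite('pics/scene2.png',cv2.resize(a[0],(800,600)));cv2.imwrite('pics/top2.png',cv2.resize(a[1],(800,600)))
E
```

```text
{'t': 0.0, 'qpos': array([-1.30870635,  0.60012348, -0.00250863,  1.60010526,  0.00181542,
        0.94286632, -0.079786  ]), 'dq': array([ 1.40676848e-03, -1.10004500e-03, -1.66397598e-03,  3.71963680e-04,
       -5.10931908e-04,  8.06119959e-05, -2.18777472e-04]), 'joint_torque': array([-1.93962086e-05, -7.65069795e+01,  1.49753306e+00, -2.52350181e+01,
       -5.24945324e-02,  1.67786318e-02,  1.49547450e-04]), 'tool_pos': array([0.24083947, 0.68334886, 0.22577043]), 'eef_rot': array([-3.14010126e+00,  1.70192538e-04,  2.80285577e+00]), 'contact_force': array([-0.39878481, -0.18878625,  0.1658568 ]), 'torque': array([-0.02049877,  0.02982702,  0.01938765]), 'grip_force': 0.0, 'width': 0.09310090910162842} 0.008
[[-0.048, 0.54, -0.84, 1.496], [0.998, 0.048, -0.026, 0.043], [0.026, -0.84, -0.542, 0.737], [0.0, 0.0, 0.0, 1.0]]
[[0.007, -0.983, 0.184, 0.246], [-1.0, -0.008, -0.003, -0.012], [0.004, -0.184, -0.983, 1.33], [0.0, 0.0, 0.0, 1.0]]
```

View pics/scene2.png

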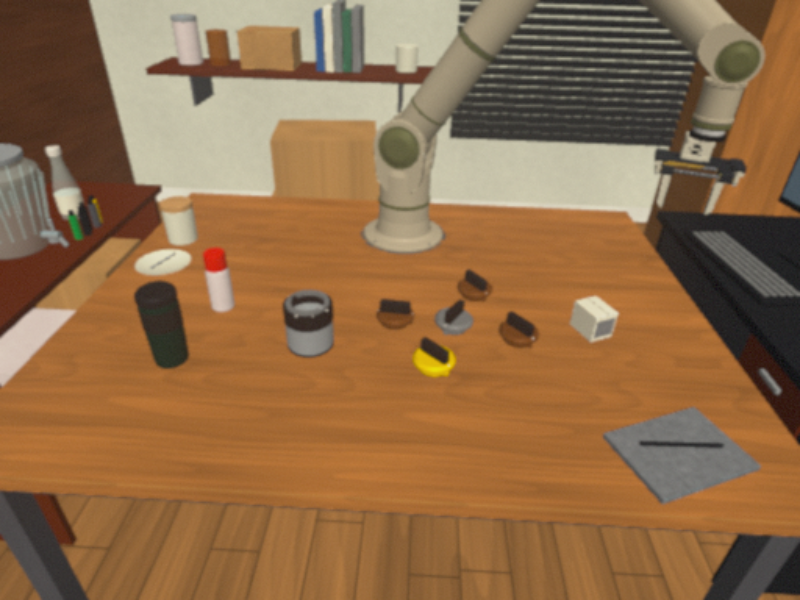

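View pics/top2.png

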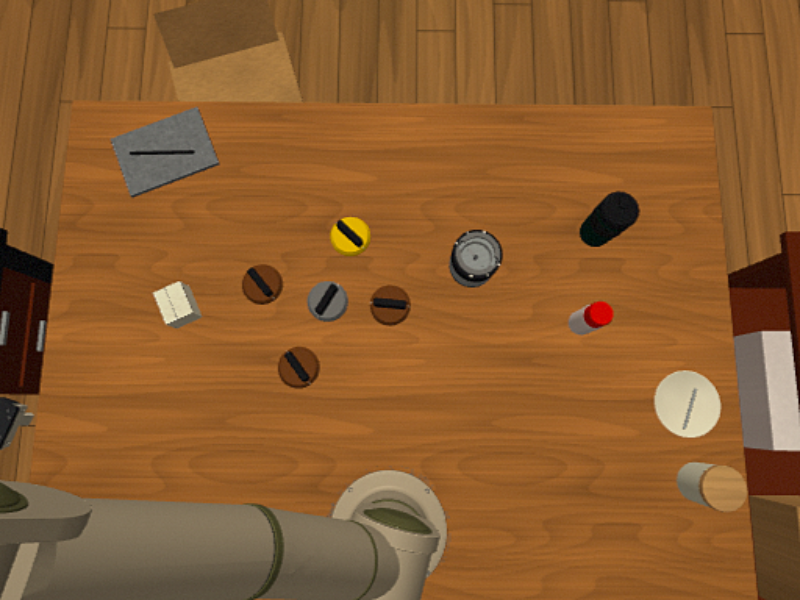

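Scene (800x600): grey lid at (453,320), with brown look-alikes at (395,313), (475,287) and (518,330) and a yellow one at (435,358). Top: grey lid at (328,300); brown (262,284), (390,305), (298,367); yellow (350,236); grinder (477,255). The grey one matches the description, so I'll check it in a close crop.

```bash
python3 - <<'E'
from h import *
t=load('top');s=load('scene')
k=.64
print('range: bar top',pt(t,327*k,300*k),'grinder',pt(t,477*k,257*k), 'rim', [pt(t,u*k,v*k).round(3).tolist() for u,v in((457,257),(499,257),(477,234))])
for n,u,v,h in(('lid',327,299,.05),('b1',390,304,.05),('b2',261,282,.05),('b3',297,365,.05),('y',350,234,.05),('tum',622,210,.179),('can',599,315,.146),('carton',175,302,.066)): print(n,ray(t,u*k,v*k,h).round(3), pt(t,u*k,v*k).round(3))
a=t['pixels'][140:220,180:345]; b=s['pixels'][165:245,170:350]
a=cv2.resize(a,(800,388),interpolation=cv2.INTER_CUBIC)
cv2.imwrite('pics/c1.png',cv2.resize(t['pixels'][145:225,195:335],(800,457),interpolation=cv2.INTER_CUBIC))
cv2.imwrite('pics/c2.png',cv2.resize(s['pixels'][165:245,170:310],(800,457),interpolation=cv2.INTER_CUBIC))
E
```

```text
range: bar top [0.46735183 0.13135157 0.06110176] grinder [ 0.5593854  -0.18313925  0.07406088] rim [[0.549, -0.137, 0.114], [0.551, -0.224, 0.107], [0.599, -0.179, 0.109]]
lid [0.471 0.133 0.05 ] [0.47  0.131 0.06 ]
b1 [ 0.462 -0.001  0.05 ] [ 0.46  -0.001  0.058]
b2 [0.507 0.274 0.05 ] [0.505 0.272 0.058]
b3 [0.332 0.191 0.05 ] [0.332 0.19  0.056]
y [0.614 0.087 0.05 ] [0.612 0.086 0.058]
tum [ 0.63  -0.455  0.179] [ 0.632 -0.457  0.174]
can [ 0.427 -0.41   0.146] [ 0.428 -0.412  0.14 ]
carton [0.46  0.447 0.066] [0.46  0.448 0.064]
```

View pics/c1.png

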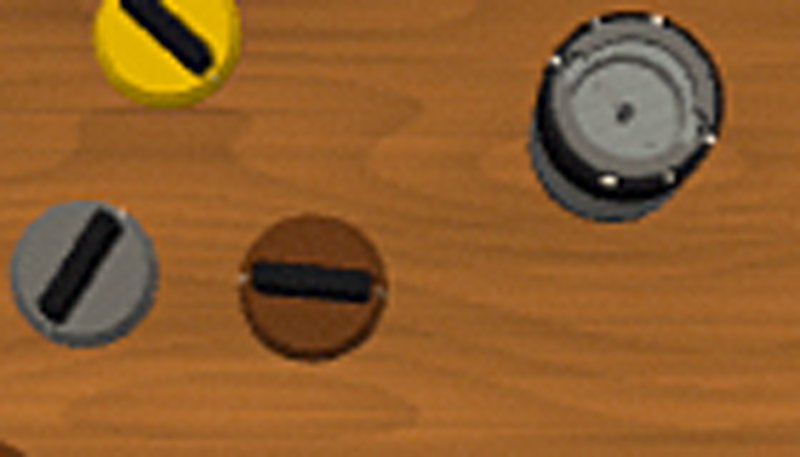

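View pics/c2.png

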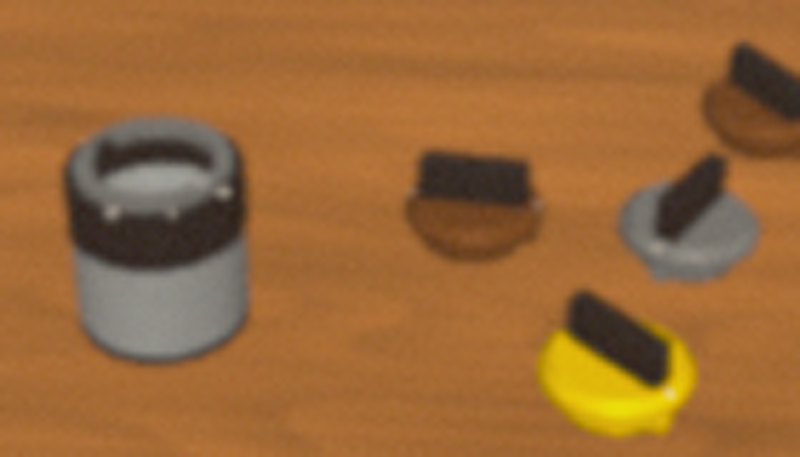

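The crop confirms the grey lid (bar from (50,318) to (107,215), yaw about -29°). The marks in the top crop give the dots at (555,62)/(710,140), the lines at (598,20)/(668,178) and the squares at (657,20)/(608,180). The slot yaw is about 62°. Next I move above the lid.

Emit:
servo_tool(plan=[[[-0.66, 0.99, 0], [0, 0, 0], 1], [[-0.66, 0.99, 0], [0, 0, 0], 1], [[-0.66, 0.99, 0], [0, 0, 0], 1], [[-0.66, 0.99, 0], [0, 0, 0], 1], [[-0.66, 0.99, 0], [0, 0, 0], 1]])

```text
t: 0.72
tool_pos: [0.3605, 0.7734, 0.2259]
eef_rot: [-3.141, -0.0, 2.803]
contact_force: [0.6, 0.4, -0.7]
width: 0.093
grip_force: 0.0
```

Emit:
servo_tool(plan=[[[-0.66, 0.99, 0], [0, 0, 0], 1], [[-0.66, 0.99, 0], [0, 0, 0], 1], [[-0.66, 0.99, 0], [0, 0, 0], 1], [[-0.66, 0.99, 0], [0, 0, 0], 1], [[-0.66, 0.99, 0], [0, 0, 0], 1]])

```text
t: 1.35
tool_pos: [0.4794, 0.8626, 0.2259]
eef_rot: [-3.141, -0.0, 2.803]
contact_force: [0.6, 0.4, 0.2]
width: 0.0925
grip_force: 0.0
```

Emit:
servo_tool(plan=[[[-0.66, 0.99, 0], [0, 0, 0], 1], [[-0.66, 0.99, 0], [0, 0, 0], 1], [[-0.66, 0.99, 0], [0, 0, 0], 1], [[-0.66, 0.99, 0], [0, 0, 0], 1], [[-0.66, 0.99, 0], [0, 0, 0], 1]])

```text
t: 1.98
tool_pos: [0.5712, 0.9079, 0.2114]
eef_rot: [3.1, 0.009, 2.802]
contact_force: [-0.5, -0.2, 0.9]
width: 0.0931
grip_force: 0.0
```

Emit:
servo_tool(plan=[[[-0.66, 0.99, 0.1], [0, 0, 0], 1], [[-0.66, 0.99, 0.2], [0, 0, 0], 1], [[-0.66, 0.99, 0.2], [0, 0, 0], 1], [[-0.66, 0.99, 0.2], [0, 0, 0], 1], [[-0.66, 0.99, 0.2], [0, 0, 0], 1]])

```text
t: 2.6
tool_pos: [0.6342, 0.9139, 0.1794]
eef_rot: [3.007, 0.033, 2.8]
contact_force: [-0.4, 0.5, 0.8]
width: 0.0927
grip_force: 0.0
```

Emit:
servo_tool(plan=[[[-0.66, 0.99, 0], [0, 0, 0], 1], [[-0.66, 0.99, 0], [0, 0, 0], 1], [[-0.66, 0.99, 0], [0, 0, 0], 1], [[-0.66, 0.85, 0], [0, 0, 1], 1], [[0, 0, 0], [0, 0, 1], 1]])

```text
t: 3.22
tool_pos: [0.6797, 0.9126, 0.1818]
eef_rot: [2.927, 0.02, 2.636]
contact_force: [-0.4, -1.1, -0.4]
width: 0.0927
grip_force: 0.0
```

I made a sign slip on tool y, so the arm went away from the lid into free space, touching nothing. From here a helper computes the moves.

```bash
cat >> h.py <<'E'
from scipy.spatial.transform import Rotation as Ro
def to(p,yaw_deg,n=None):
    "total tool-frame shift/turn in row units from present pose to p, upright tool at yaw; print per-row"
    o=get_obs(); R=Ro.from_euler('xyz',o['eef_rot']); G=Ro.from_euler('xyz',[np.pi,0,np.radians(yaw_deg)])
    d=R.inv().apply(np.array(p)-o['tool_pos'])/.025; r=(R.inv()*G).as_rotvec()/.08
    d2=G.inv().apply(np.array(p)-o['tool_pos'])/.025
    print('pos',o['tool_pos'].round(4),'rot',np.degrees(o['eef_rot']).round(2),'F',o['contact_force'].round(1),'T',o['torque'].round(2),'q',o['qpos'].round(2))
    print('shift',d.round(2),'turn',r.round(2),'| shift once turned',d2.round(2))
E
python3 -c "
from h import *
to([.47,.132,.2],160.6)"
```

```text
pos [0.6797 0.9126 0.1818] rot [167.68   1.16 151.03] F [-0.4 -1.1 -0.4] T [-0.21  0.13 -0.02] q [-1.01  1.36  1.05  0.11 -1.04  1.51  0.16]
shift [ -7.8  -30.54  -7.25] turn [ 2.66  0.48 -2.05] | shift once turned [ -2.46 -32.24  -0.73]
```

Emit:
servo_tool(plan=[[[-0.2, -0.95, -0.2], [0.53, 0.1, 0], 1], [[-0.2, -0.95, -0.2], [0.53, 0.1, 0], 1], [[-0.2, -0.95, -0.1], [0.53, 0.1, 0], 1], [[-0.2, -0.95, 0], [0.53, 0.1, 0], 1], [[-0.2, -0.95, 0], [0.53, 0.1, 0], 1]])

```text
t: 3.85
tool_pos: [0.6423, 0.796, 0.1792]
eef_rot: [3.14, -0.02, 2.645]
contact_force: [0.1, -0.0, -0.4]
width: 0.0927
grip_force: 0.0
```

```bash
python3 -c "
from h import *
to([.47,.132,.2],151)"
```

```text
pos [0.6423 0.796  0.1792] rot [179.89  -1.13 151.54] F [ 0.1 -0.  -0.4] T [-0.   -0.03  0.04] q [-1.15  1.24  1.05  0.61 -0.99  1.57  0.45]
shift [ -6.58 -26.63  -1.02] turn [ 0.02 -0.25  0.12] | shift once turned [ -6.85 -26.57  -0.83]
```

Emit:
servo_tool(plan=[[[-0.25, -0.98, -0.03], [0, -0.25, 0.12], 1], [[-0.25, -0.98, -0.03], [0, 0, 0], 1], [[-0.25, -0.98, -0.03], [0, 0, 0], 1], [[-0.25, -0.98, -0.03], [0, 0, 0], 1], [[-0.25, -0.98, -0.03], [0, 0, 0], 1]])

```text
t: 4.47
tool_pos: [0.6104, 0.6736, 0.1825]
eef_rot: [3.138, 0.0, 2.635]
contact_force: [-0.4, 0.1, 0.3]
width: 0.0928
grip_force: 0.0
```

```bash
python3 -c "
from h import *
to([.47,.132,.2],151)"
```

```text
pos [0.6104 0.6736 0.1825] rot [1.7982e+02 3.0000e-02 1.5100e+02] F [-0.4  0.1  0.3] T [-0.02 -0.    0.06] q [-1.29  1.1   1.09  1.14 -0.94  1.38  0.74]
shift [ -5.6  -21.67  -0.77] turn [ 0.04  0.01 -0.  ] | shift once turned [ -5.59 -21.67  -0.7 ]
```

Emit:
servo_tool(plan=[[[-0.25, -0.98, -0.03], [0, 0, 0], 1], [[-0.25, -0.98, -0.03], [0, 0, 0], 1], [[-0.25, -0.98, -0.03], [0, 0, 0], 1], [[-0.25, -0.98, -0.03], [0, 0, 0], 1], [[-0.25, -0.98, -0.03], [0, 0, 0], 1]])

```text
t: 5.1
tool_pos: [0.5784, 0.5514, 0.186]
eef_rot: [3.138, 0.001, 2.635]
contact_force: [-0.3, 0.6, -0.2]
width: 0.0932
grip_force: 0.0
```

```bash
python3 -c "
from h import *
to([.47,.132,.2],151); snap('scene','s2')"
```

```text
pos [0.5784 0.5514 0.186 ] rot [1.7982e+02 3.0000e-02 1.5100e+02] F [-0.3  0.6 -0.2] T [ 0.04  0.01 -0.03] q [-1.34  0.99  1.11  1.48 -0.91  1.24  0.95]
shift [ -4.34 -16.77  -0.61] turn [ 0.04  0.01 -0.  ] | shift once turned [ -4.34 -16.77  -0.56]
```

View pics/s2.png

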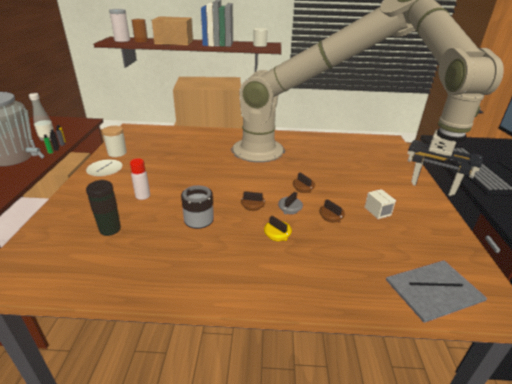

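The picture shows the elbow swung to +y but high and clear. Objects are all untouched, so I continue.

Emit:
servo_tool(plan=[[[-0.25, -0.98, -0.03], [0, 0, 0], 1], [[-0.25, -0.98, -0.03], [0, 0, 0], 1], [[-0.25, -0.98, -0.03], [0, 0, 0], 1], [[-0.25, -0.98, -0.03], [0, 0, 0], 1], [[-0.25, -0.98, -0.03], [0, 0, 0], 1]])

```text
t: 5.78
tool_pos: [0.5464, 0.4293, 0.1895]
eef_rot: [3.138, 0.001, 2.635]
contact_force: [-0.0, 0.4, -0.5]
width: 0.0929
grip_force: 0.0
```

Emit:
servo_tool(plan=[[[-0.25, -0.98, -0.03], [0, 0, 0], 1], [[-0.25, -0.98, -0.03], [0, 0, 0], 1], [[-0.25, -0.98, -0.03], [0, 0, 0], 1], [[-0.25, -0.98, -0.03], [0, 0, 0], 1], [[-0.25, -0.98, -0.03], [0, 0, 0], 1]])

```text
t: 6.4
tool_pos: [0.5144, 0.3069, 0.193]
eef_rot: [3.138, 0.001, 2.635]
contact_force: [0.3, -0.9, 0.5]
width: 0.0929
grip_force: 0.0
```

```bash
python3 -c "
from h import *
to([.47,.132,.2],151)"
```

```text
pos [0.5144 0.3069 0.193 ] rot [1.7982e+02 6.0000e-02 1.5100e+02] F [ 0.3 -0.9  0.5] T [-0.03  0.03 -0.  ] q [-1.3   0.78  1.16  1.97 -0.87  1.    1.35]
shift [-1.84 -6.98 -0.3 ] turn [ 0.04  0.01 -0.  ] | shift once turned [-1.84 -6.98 -0.28]
```

Emit:
servo_tool(plan=[[[-0.26, -1, 0], [0, 0, 0], 1], [[-0.26, -1, 0], [0, 0, 0], 1], [[-0.26, -1, 0], [0, 0, 0], 1], [[-0.26, -1, 0], [0, 0, 0], 1], [[-0.26, -1, 0], [0, 0, 0], 1]])

```text
t: 7.02
tool_pos: [0.4823, 0.1817, 0.1928]
eef_rot: [3.138, 0.001, 2.635]
contact_force: [0.5, -1.0, -0.2]
width: 0.0931
grip_force: 0.0
```

Emit:
servo_tool(plan=[[[-0.26, -1, 0], [0, 0, 0], 1], [[-0.26, -0.98, 0], [0, 0, 0], 1], [[0, 0, 0], [0, 0, 0], 1]])

```text
t: 7.4
tool_pos: [0.4695, 0.1314, 0.193]
eef_rot: [3.138, 0.001, 2.632]
contact_force: [-0.2, -0.3, -0.7]
width: 0.093
grip_force: 0.0
```

```bash
python3 - <<'E'
from h import *
to([.47,.132,.2],151)
w=snap('wrist','w1'); z=w['range_z']
print(w['world_from_camera'].round(3).tolist(), proj(w,[.47,.132,.058]),proj(w,[.47,.132,.03]),w['fx'])
# bar top by depth: world z of every pixel
v,u=np.mgrid[:384,:512]; P=np.stack([(u-w['cx'])/w['fx']*z,(v-w['cy'])/w['fy']*z,z,np.ones_like(z)],-1)@w['world_from_camera'].T
m=(z>0)&(P[...,2]>.05)&(P[...,2]<.066)&(np.hypot(P[...,0]-.47,P[...,1]-.132)<.05)
c,s,a=cv2.minAreaRect(P[...,:2][m].astype(np.float32)*1000); print('bar rect',c,s,a,m.sum(),np.median(P[...,2][m]))
print(cv2.boxPoints((c,s,a)))
E
```

```text
pos [0.4695 0.1314 0.193 ] rot [1.7979e+02 6.0000e-02 1.5081e+02] F [-0.2 -0.3 -0.7] T [-0.02  0.02  0.02] q [-1.13  0.64  1.17  2.21 -0.83  0.84  1.65]
shift [-0.01  0.03 -0.28] turn [ 0.05  0.01 -0.04] | shift once turned [-0.01  0.03 -0.28]
[[0.487, 0.844, 0.223, 0.409], [0.873, -0.472, -0.12, 0.165], [0.004, 0.253, -0.967, 0.35], [0.0, 0.0, 0.0, 1.0]] (np.float64(255.79019403787296), np.float64(183.312704870995)) (np.float64(255.69163911491214), np.float64(177.2583704369282)) 307.8449774919029
bar rect (472.6267395019531, 136.07159423828125) (15.997579574584961, 68.58353424072266) 59.24451446533203 1091 0.0569336433378006
[[439.06744  146.73373 ]
 [498.00525  111.66181 ]
 [506.18604  125.409454]
 [447.24823  160.48138 ]]
```

View pics/w1.png

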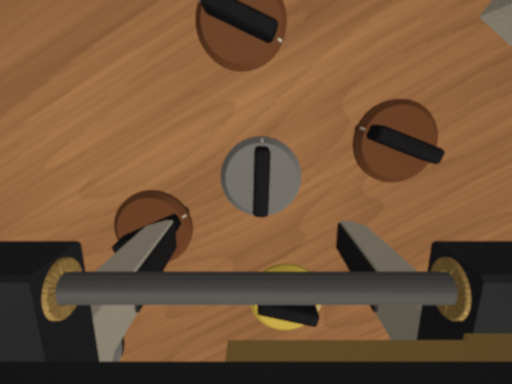

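The wrist view shows the grey lid at (261,176), with its bar from (262,148) to (261,216). Bar top is at 57 mm (58 expected), yaw 149.2°, centre about (0.472, 0.1355), which the top view gives within 4 mm. Going down.

```bash
python3 -c "
from h import *
to([.472,.1355,.041],149.2)"
```

```text
pos [0.4698 0.1326 0.1928] rot [1.7979e+02 6.0000e-02 1.5089e+02] F [-0.2 -0.5 -0.5] T [ 0.01 -0.01 -0.01] q [-1.13  0.64  1.17  2.21 -0.83  0.85  1.65]
shift [-0.01  0.12  6.07] turn [0.05 0.01 0.37] | shift once turned [-0.02  0.14  6.07]
```

Emit:
servo_tool(plan=[[[0, 0.12, 0.9], [0.05, 0, 0.37], 1], [[0, 0, 1], [0, 0, 0], 1], [[0, 0, 1], [0, 0, 0], 1], [[0, 0, 1], [0, 0, 0], 1], [[0, 0, 1], [0, 0, 0], 1]])

```text
t: 8.07
tool_pos: [0.4714, 0.1367, 0.0687]
eef_rot: [-3.14, 0.001, 2.607]
contact_force: [0.9, -0.0, -0.2]
width: 0.0929
grip_force: 0.0
```

Emit:
servo_tool(plan=[[[0, 0, 0.7], [0, 0, 0], 1], [[0, 0, 0.4], [0, 0, 0], 1], [[0, 0, 0], [0, 0, 0], 1]])

```text
t: 8.45
tool_pos: [0.4713, 0.1359, 0.0419]
eef_rot: [-3.14, 0.0, 2.606]
contact_force: [0.1, 0.7, -0.2]
width: 0.0926
grip_force: 0.0
```

```bash
python3 -c "
from h import *
to([.472,.1355,.041],149.2)"
```

```text
pos [0.4713 0.1359 0.0419] rot [-179.92    0.    149.29] F [ 0.1  0.7 -0.2] T [-0.02 -0.04 -0.01] q [-0.75  0.71  0.53  2.29 -1.04  0.39  1.7 ]
shift [-0.03  0.    0.03] turn [-0.02  0.    0.02] | shift once turned [-0.03  0.    0.03]
```

Emit:
servo_tool(plan=[[[0, 0, 0], [0, 0, 0], -1], [[0, 0, 0], [0, 0, 0], -1], [[0, 0, 0], [0, 0, 0], -1], [[0, 0, 0], [0, 0, 0], -1], [[0, 0, 0], [0, 0, 0], -1]])

```text
t: 9.07
tool_pos: [0.4709, 0.1351, 0.0424]
eef_rot: [-3.14, 0.001, 2.605]
contact_force: [0.9, -0.3, 0.3]
width: 0.0476
grip_force: 0.0
```

Emit:
servo_tool(plan=[[[0, 0, 0], [0, 0, 0], -1], [[0, 0, 0], [0, 0, 0], -1], [[0, 0, 0], [0, 0, 0], -1]])

```text
t: 9.45
tool_pos: [0.4709, 0.1351, 0.0423]
eef_rot: [-3.14, 0.001, 2.605]
contact_force: [-0.2, -0.1, -0.6]
width: 0.0172
grip_force: 0.2
```

Emit:
servo_tool(plan=[[[0, 0, 0], [0, 0, 0], -1], [[0, 0, -0.5], [0, 0, 0], -1], [[0, 0, -1], [0, 0, 0], -1], [[0, 0, -1], [0, 0, 0], -1], [[0, 0, -1], [0, 0, 0], -1]])

```text
t: 10.07
tool_pos: [0.4706, 0.1351, 0.1305]
eef_rot: [-3.139, 0.001, 2.605]
contact_force: [-0.1, 0.5, -1.0]
width: 0.0156
grip_force: 30.0
```

Emit:
servo_tool(plan=[[[0, 0, -1], [0, 0, 0], -1], [[0, 0, -1], [0, 0, 0], -1], [[0, 0, -1], [0, 0, 0], -1], [[0, 0, -1], [0, 0, 0], -1], [[0, 0, 0], [0, 0, 0], -1]])

```text
t: 10.7
tool_pos: [0.4714, 0.1357, 0.2308]
eef_rot: [3.141, 0.002, 2.606]
contact_force: [0.8, 0.2, -0.7]
width: 0.0156
grip_force: 30.0
```

```bash
python3 - <<'E'
from h import *
t=load('top'); s=load('scene')
def f(im,l,u0,v0,h=.105): return np.array([ray(im,u0+x*.175,v0+y*.17505,h)[:2] for x,y in l])
M=f(t,[(657,20),(598,20),(555,62),(608,180),(668,178),(710,140)],195,145)
c=M.mean(0); d=M-c; print(c.round(4),[((M[i]+M[i+3])/2).round(4).tolist() for i in range(3)],np.hypot(*d.T).round(4),np.degrees(np.arctan2(d[:,1],d[:,0])).round(1))
S=f(s,[(112,213),(172,213),(224,191)],170,165); d=S-c; print(S.round(4).tolist(),np.hypot(*d.T).round(4),np.degrees(np.arctan2(d[:,1],d[:,0])).round(1))
to([.547,-.18,.215],62)
E
```

```text
[ 0.5584 -0.1804] [[0.5585, -0.1805], [0.5591, -0.1805], [0.5577, -0.1802]] [0.0488 0.0499 0.0484 0.0486 0.0488 0.0487] [ -17.5   22.1   63.6  162.6 -157.1 -118.1]
[[0.6077, -0.1906], [0.6049, -0.1578], [0.581, -0.1328]] [0.0503 0.0516 0.0527] [-11.7  25.9  64.6]
pos [0.4714 0.1357 0.2308] rot [1.7999e+02 1.1000e-01 1.4930e+02] F [ 0.8  0.2 -0.7] T [ 0.04  0.02 -0.02] q [-1.1   0.48  1.02  2.16 -0.57  0.8   1.32]
shift [-9.05 -9.31  0.65] turn [ 0.02  0.02 19.05] | shift once turned [-9.73  8.6   0.63]
```

Emit:
servo_tool(plan=[[[-0.37, -0.41, 0], [0, 0, 1], -1], [[-0.37, -0.41, 0], [0, 0, 1], -1], [[-0.37, -0.41, 0], [0, 0, 1], -1], [[-0.37, -0.41, 0], [0, 0, 1], -1], [[-0.37, -0.41, 0], [0, 0, 1], -1]])

```text
t: 11.32
tool_pos: [0.4734, 0.0657, 0.2299]
eef_rot: [-3.14, 0.002, 2.199]
contact_force: [-0.1, 0.9, -0.8]
width: 0.016
grip_force: 30.0
```

Emit:
servo_tool(plan=[[[-0.5, -0.23, 0], [0, 0, 1], -1], [[-0.5, -0.23, 0], [0, 0, 1], -1], [[-0.5, -0.23, 0], [0, 0, 1], -1], [[-0.5, -0.23, 0], [0, 0, 1], -1], [[-0.5, -0.23, 0], [0, 0, 1], -1]])

```text
t: 11.95
tool_pos: [0.4765, -0.0023, 0.2301]
eef_rot: [-3.141, 0.002, 1.8]
contact_force: [-0.4, -0.3, -0.2]
width: 0.016
grip_force: 30.0
```

```bash
python3 -c "
from h import *
to([.455,-.125,.23],62)"
```

```text
pos [ 0.4765 -0.0023  0.2301] rot [-1.7996e+02  1.3000e-01  1.0313e+02] F [-0.4 -0.3 -0.2] T [-0.11  0.04 -0.02] q [-0.91  0.56  1.21  2.19 -0.7   0.87  0.97]
shift [-4.58 -1.95  0.02] turn [0.   0.03 8.97] | shift once turned [-4.74  1.54  0.  ]
```

Emit:
servo_tool(plan=[[[-0.54, -0.12, 0], [0, 0, 1], -1], [[-0.54, -0.12, 0], [0, 0, 1], -1], [[-0.55, -0.05, 0], [0, 0, 1], -1], [[-0.55, -0.05, 0], [0, 0, 1], -1], [[-0.55, 0, 0], [0, 0, 1], -1]])

```text
t: 12.58
tool_pos: [0.473, -0.0712, 0.2303]
eef_rot: [3.142, 0.002, 1.4]
contact_force: [-0.1, -0.4, -1.1]
width: 0.0156
grip_force: 30.0
```

Emit:
servo_tool(plan=[[[-0.55, 0.05, 0], [0, 0, 1], -1], [[-0.55, 0.1, 0], [0, 0, 1], -1], [[-0.54, 0.12, 0], [0, 0, 1], -1], [[-0.5, 0.12, 0], [0, 0, 1], -1], [[0, 0, 0], [0, 0, 0], -1]])

```text
t: 13.2
tool_pos: [0.4672, -0.1255, 0.2305]
eef_rot: [3.14, 0.002, 1.082]
contact_force: [-0.6, 0.8, -1.9]
width: 0.0158
grip_force: 30.0
```

```bash
python3 - <<'E'
from h import *
to([.56,-.178,.2],62)
w=snap('wrist','w2'); cv2.imwrite('pics/w2b.png',cv2.resize(w['pixels'],(800,600),interpolation=cv2.INTER_CUBIC))
print(proj(w,[.56,-.178,.11]))
E
```

```text
pos [ 0.4672 -0.1255  0.2305] rot [1.7994e+02 1.3000e-01 6.2000e+01] F [-0.6  0.8 -1.9] T [-0.06  0.1   0.04] q [-0.66  0.6   1.26  2.18 -0.74  0.91  0.57]
shift [-0.11  4.26  1.22] turn [0.01 0.03 0.  ] | shift once turned [-0.11  4.26  1.22]
(np.float64(368.7827407685987), np.float64(190.74738718708227))
```

View pics/w2b.png

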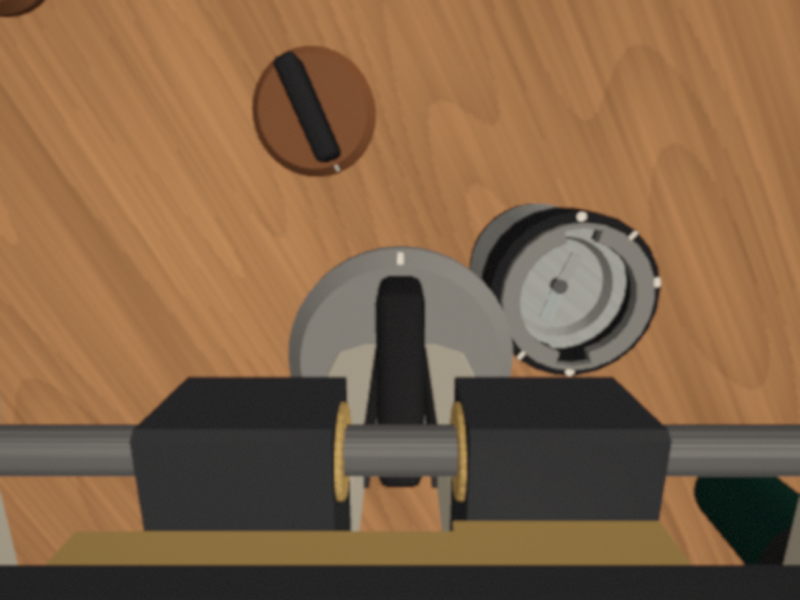

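Wrist view (800x600): dots at (582,216)/(570,372), lines at (634,236)/(521,355), a square at (657,282). The held lid's rim runs from (290,345) over its top at (401,247) to (513,345), with the crown line at (400,258).

```bash
python3 - <<'E'
from h import *
w=load('w2'); k=.64
R=lambda u,v,h: ray(w,u*k,v*k,h)[:2]
M=np.array([R(*p,.105) for p in((582,216),(634,236),(657,282),(570,372),(521,355))])
c1=(M[0]+M[3])/2; c2=(M[1]+M[4])/2; c=(c1+c2)/2; d=M-c
print('centres',c1.round(4),c2.round(4),'r',np.hypot(*d.T).round(4),'ang',np.degrees(np.arctan2(d[:,1],d[:,0])).round(1))
a=np.radians(62); ex=np.array([np.cos(a),np.sin(a)]); ey=np.array([np.sin(a),-np.cos(a)]); tcp=np.array([.4672,-.1255])
z0=.2305-.0415
for n,p,h in(('top rim',(401,247),.03),('top rim18',(401,247),.018),('L',(290,345),.024),('Rt',(513,345),.024),('mark',(400,258),.03),('barend',(400,277),.058)):
    q=R(*p,z0+h)-tcp; print(n,(q@ex*1000).round(1),(q@ey*1000).round(1))
P=[pt(w,u*k,v*k).round(4).tolist() for u,v in((545,240),(640,300),(510,300),(400,262),(400,300))]; print(P)
E
```

```text
centres [ 0.561  -0.1795] [ 0.5609 -0.1795] r [0.049  0.0484 0.0491 0.0489 0.0485] ang [  63.1   22.4  -16.8 -116.9 -157.5]
top rim 44.4 1.4
top rim18 42.6 1.5
L 5.5 -41.3
Rt 5.5 44.7
mark 40.5 1.1
barend 39.7 1.0
[[0.5577, -0.1376, 0.1088], [0.5936, -0.1975, 0.109], [0.5246, -0.1608, 0.1093], [0.4864, -0.0917, 0.2177], [0.4832, -0.0975, 0.2459]]
```

```bash
python3 -c "
from h import *
to([.5597,-.1793,.17],62.8)"
```

```text
pos [ 0.4674 -0.1248  0.2304] rot [1.7996e+02 1.2000e-01 6.2140e+01] F [-0.7 -0.5 -1.7] T [-0.04  0.09  0.03] q [-0.66  0.6   1.26  2.18 -0.74  0.91  0.57]
shift [-0.2   4.28  2.42] turn [ 0.01  0.03 -0.14] | shift once turned [-0.25  4.28  2.41]
```

Emit:
servo_tool(plan=[[[-0.04, 0.85, 0], [0, 0.03, -0.14], -1], [[-0.05, 0.85, 0.2], [0, 0, 0], -1], [[-0.05, 0.85, 0.6], [0, 0, 0], -1], [[-0.05, 0.85, 0.8], [0, 0, 0], -1], [[-0.05, 0.85, 0.8], [0, 0, 0], -1]])

```text
t: 13.88
tool_pos: [0.56, -0.178, 0.1696]
eef_rot: [3.141, -0.001, 1.098]
contact_force: [1.1, -0.0, -1.0]
width: 0.0161
grip_force: 30.0
```

Emit:
servo_tool(plan=[[[0, 0, 0], [0, 0, 0], -1]])

```text
t: 14.0
tool_pos: [0.5595, -0.1783, 0.1691]
eef_rot: [-3.141, 0.001, 1.098]
contact_force: [-0.3, -0.3, -1.1]
width: 0.0157
grip_force: 30.0
```

```bash
python3 -c "
from h import *
to([.5597,-.1793,.134],62.8)"
```

```text
pos [ 0.5595 -0.1783  0.1691] rot [-1.7994e+02  4.0000e-02  6.2910e+01] F [-0.3 -0.3 -1.1] T [-0.07  0.1  -0.04] q [-0.43  0.76  1.07  2.01 -0.86  0.92  0.65]
shift [-0.03  0.03  1.4 ] turn [-0.01  0.01  0.02] | shift once turned [-0.03  0.02  1.4 ]
```

Emit:
servo_tool(plan=[[[-0.03, 0.02, 0.35], [0, 0, 0], -1], [[0, 0, 0.35], [0, 0, 0], -1], [[0, 0, 0], [0, 0, 0], -1]])

```text
t: 14.38
tool_pos: [0.5588, -0.1787, 0.1526]
eef_rot: [-3.141, -0.001, 1.097]
contact_force: [0.5, 0.6, -0.8]
width: 0.0154
grip_force: 30.0
```

Emit:
servo_tool(plan=[[[0, 0, 0.15], [0, 0, 0], -1], [[0, 0, 0.1], [0, 0, 0], -1]])

```text
t: 14.62
tool_pos: [0.5595, -0.1791, 0.1468]
eef_rot: [3.141, -0.001, 1.097]
contact_force: [1.0, 0.3, 0.1]
width: 0.0159
grip_force: 30.0
```

Emit:
servo_tool(plan=[[[0, 0, 0.15], [0, 0, 0], -1], [[0, 0, 0.15], [0, 0, 0], -1], [[0, 0, 0.1], [0, 0, 0], -1]])

```text
t: 15.0
tool_pos: [0.5596, -0.1791, 0.1365]
eef_rot: [3.141, -0.001, 1.097]
contact_force: [2.1, 2.6, 0.7]
width: 0.0157
grip_force: 30.0
```

Emit:
servo_tool(plan=[[[0, 0, 0.1], [0, 0, 0], -1], [[0, 0, 0], [0, 0, 0], -1]])

```text
t: 15.25
tool_pos: [0.5596, -0.1791, 0.1344]
eef_rot: [3.141, -0.001, 1.097]
contact_force: [2.3, 4.0, 4.0]
width: 0.0157
grip_force: 30.0
```

Emit:
servo_tool(plan=[[[0, 0, 0.06], [0, 0, 0], -1], [[0, 0, 0], [0, 0, 0], -1]])

```text
t: 15.5
tool_pos: [0.5597, -0.1791, 0.1343]
eef_rot: [3.14, -0.003, 1.097]
contact_force: [-1.8, 7.4, 20.9]
width: 0.0155
grip_force: 30.0
```

```bash
python3 - <<'E'
from h import *
to([.5597,-.1793,.134],22.6)
w=snap('wrist','w3'); s=snap('scene','s3')
a=cv2.resize(w['pixels'][120:330,150:362],(400,396),interpolation=cv2.INTER_CUBIC)
u,v=map(int,proj(s,[.56,-.18,.11])); b=cv2.resize(s['pixels'][v-40:v+40,u-40:u+40],(400,396),interpolation=cv2.INTER_CUBIC)
cv2.imwrite('pics/c3.png',np.hstack([a,b]))
E
```

```text
pos [ 0.5597 -0.1791  0.1343] rot [ 1.7991e+02 -1.5000e-01  6.2840e+01] F [-1.8  7.4 20.9] T [ 1.49  0.77 -0.01] q [-0.39  0.79  1.01  2.04 -0.93  0.86  0.7 ]
shift [-0.01  0.    0.01] turn [ 0.01 -0.04  8.78] | shift once turned [-0.    0.01  0.01]
```

View pics/c3.png

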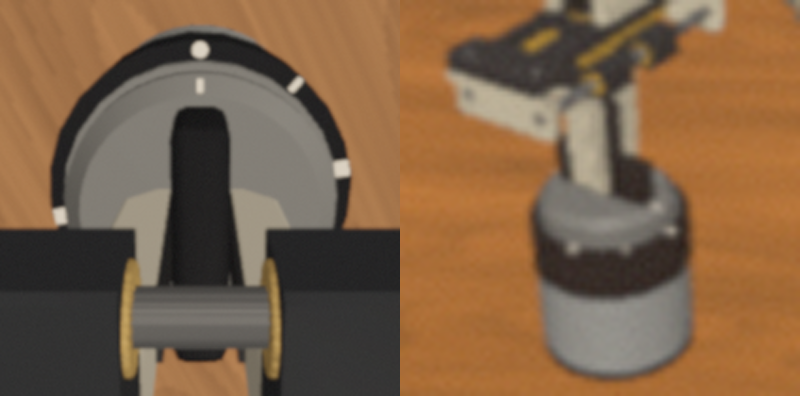

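Flush: it stopped hard at z = 0.1343, 42 mm above the lid origin's seated height. The left crop shows the lid's line (200,86) in line with the dot (200,50). I'll ease the push and turn clockwise.

Emit:
servo_tool(plan=[[[0, 0, -0.05], [0, 0, 0], -1], [[0, 0, 0], [0, 0, 0.4], -1], [[0, 0, 0], [0, 0, 0.6], -1], [[0, 0, 0], [0, 0, 0.6], -1], [[0, 0, 0], [0, 0, 0.6], -1]])

```text
t: 16.23
tool_pos: [0.5599, -0.1794, 0.1343]
eef_rot: [3.14, -0.001, 0.919]
contact_force: [2.2, 3.9, 7.9]
width: 0.0156
grip_force: 30.1
```

```bash
python3 -c "
from h import *
to([.5597,-.1793,.134],22.6)"
```

```text
pos [ 0.5599 -0.1794  0.1343] rot [ 1.7992e+02 -5.0000e-02  5.2630e+01] F [2.2 3.9 7.9] T [ 0.65 -0.16  0.28] q [-0.41  0.81  1.05  2.04 -0.95  0.89  0.55]
shift [-0.   -0.01  0.01] turn [ 0.01 -0.02  6.55] | shift once turned [-0.01 -0.01  0.01]
```

Emit:
servo_tool(plan=[[[0, 0, -0.02], [0, 0, 0.6], -1], [[0, 0, 0], [0, 0, 0.7], -1], [[0, 0, 0], [0, 0, 0.7], -1], [[0, 0, 0], [0, 0, 0.7], -1], [[0, 0, 0], [0, 0, 0.7], -1]])

```text
t: 16.85
tool_pos: [0.5599, -0.1795, 0.1344]
eef_rot: [3.14, -0.001, 0.646]
contact_force: [3.1, 1.8, 2.4]
width: 0.0157
grip_force: 30.0
```

```bash
python3 -c "
from h import *
to([.5597,-.1793,.134],22.6)"
```

```text
pos [ 0.5599 -0.1795  0.1344] rot [ 1.7992e+02 -4.0000e-02  3.7030e+01] F [3.1 1.8 2.4] T [ 0.38 -0.53  0.26] q [-0.42  0.84  1.1   2.04 -0.99  0.92  0.31]
shift [-0.   -0.01  0.02] turn [ 0.02 -0.01  3.15] | shift once turned [-0.01 -0.01  0.02]
```

Emit:
servo_tool(plan=[[[0, 0, 0], [0, 0, 0.7], -1], [[0, 0, 0], [0, 0, 0.7], -1], [[0, 0, 0], [0, 0, 0.7], -1], [[0, 0, 0], [0, 0, 0.7], -1], [[0, 0, 0], [0, 0, 0], -1]])

```text
t: 17.48
tool_pos: [0.5598, -0.1795, 0.1344]
eef_rot: [3.14, -0.001, 0.424]
contact_force: [4.0, 1.5, 1.7]
width: 0.0157
grip_force: 30.0
```

```bash
python3 - <<'E'
from h import *
to([.5597,-.1793,.134],22.6)
w=snap('wrist','w4')
cv2.imwrite('pics/c4.png',cv2.resize(w['pixels'][110:260,155:355],(800,600),interpolation=cv2.INTER_CUBIC))
E
```

```text
pos [ 0.5598 -0.1795  0.1344] rot [ 1.7993e+02 -5.0000e-02  2.4310e+01] F [4.  1.5 1.7] T [ 0.32 -0.73  0.23] q [-0.43  0.86  1.13  2.04 -1.    0.94  0.11]
shift [-0.   -0.01  0.02] turn [ 0.02 -0.01  0.37] | shift once turned [-0.   -0.01  0.02]
```

View pics/c4.png

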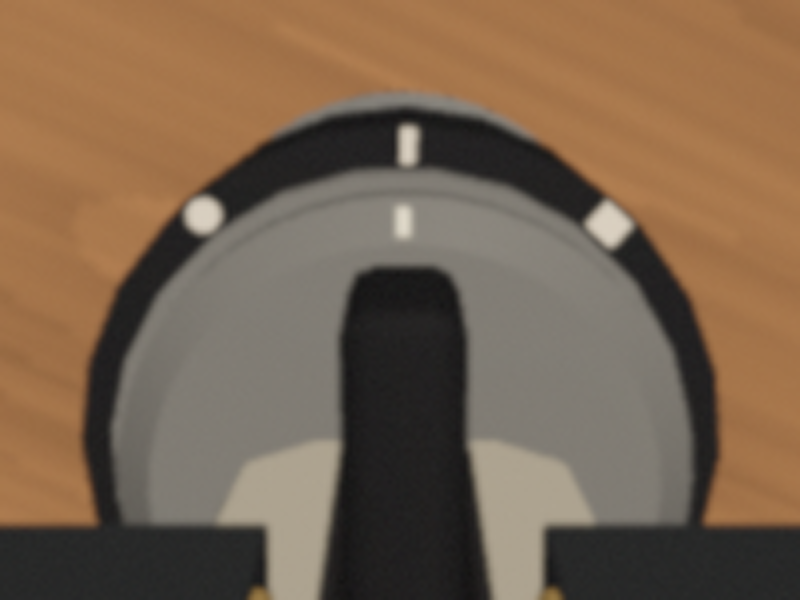

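The pulse line is at (408,145) and the lid's line at (403,222), so the lid is about 1.5° short. One small turn should do it.

Emit:
servo_tool(plan=[[[0, 0, 0], [0, 0, 0.34], -1], [[0, 0, 0], [0, 0, 0], -1], [[0, 0, 0], [0, 0, 0], -1]])

```text
t: 17.9
tool_pos: [0.5598, -0.1795, 0.1345]
eef_rot: [3.141, -0.001, 0.397]
contact_force: [4.4, 0.1, -0.0]
width: 0.016
grip_force: 30.0
```

```bash
python3 -c "
from h import *
to([.5597,-.1793,.134],22.6); o=get_obs(); print(o['dq'].round(3),o['width'])
w=snap('wrist','w5')['pixels']
for v0,v1,n in((140,152,'line'),(161,170,'lid')):
    g=w[v0:v1,240:275].min(2); ys,xs=np.where(g>180); print(n,xs.mean()+240,ys.mean()+v0,len(xs))"
```

```text
pos [ 0.5598 -0.1795  0.1345] rot [ 1.7994e+02 -7.0000e-02  2.2740e+01] F [ 4.4  0.1 -0. ] T [ 0.2  -1.06  0.16] q [-0.43  0.86  1.13  2.04 -1.    0.94  0.08]
shift [ 0.   -0.01  0.02] turn [ 0.01 -0.02  0.03] | shift once turned [ 0.   -0.01  0.02]
[ 0.001 -0.001 -0.001 -0.001  0.001  0.     0.002] 0.015991628969352835
line 254.5 146.0 14
lid 255.10526315789474 165.0 19
```

Emit:
servo_tool(plan=[[[0, 0, 0.02], [0, 0, 0], -1], [[0, 0, 0], [0, 0, 0], -1]])

```text
t: 18.2
tool_pos: [0.5598, -0.1795, 0.1344]
eef_rot: [3.141, -0.002, 0.397]
contact_force: [4.3, 2.9, 4.5]
width: 0.0159
grip_force: 30.0
```

```bash
python3 -c "
from h import *
to([.5597,-.1793,.134],22.6); print(sign_off())"
```

```text
pos [ 0.5598 -0.1795  0.1344] rot [ 1.7995e+02 -1.0000e-01  2.2740e+01] F [4.3 2.9 4.5] T [ 0.4  -0.79  0.22] q [-0.43  0.86  1.13  2.04 -1.    0.94  0.08]
shift [-0.   -0.01  0.02] turn [ 0.01 -0.02  0.03] | shift once turned [-0.   -0.01  0.02]
the job is handed in; nothing more can be done
None
```

The job is handed in at 18.2 s: the grey lid sits flush in the grinder, turned clockwise about 40° to the pulse lines (within about 1°) and still gripped there, and nothing else was touched.

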